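Tip the grind gauge out of its case

TASK

Take the larger grind gauge out of its fitted wooden case: press its end down at the open end of the case so that it tips up and stays tipped, then lift it out by the raised end and lay it flat, grooves up, in the middle of the white slab. Leave the smaller gauge lying in its own case.

Things in the scene. Friction and masses are not known exactly. Their poses are not given: they have to be found in the camera images.
- gauge_center (a point): Centre of the larger gauge: loose metal block 100 (x) x 50 (y) x 20 (z) mm, 0.25 kg, two grooves on its top (+z). Starts level, x along the case's x, top 48 mm above the table. Pressed on top 11 mm from its -x end, and followed 15 mm down gently, it rocks to 28 degrees, -x end down, and stays. The +x end then stands about 20 mm clear: grip it across y, 36 mm from centre, fingertips just above the walls.
- gauge_case: Its fixed wooden case, 122 (x) x 71 (y) x 47 mm high. Origin on the table under the gauge's starting centre. Walls 1.5 mm from the gauge (no room for fingers) on the two long sides (9 mm thick) and the +x end. The -x end, towards the robot, is open above a 12 mm lip. Floor 28 mm high, level from x = -2 mm to the +x wall; ahead of that a 28 degree ramp falls to the lip.
- small_gauge_center (a point): Centre of the smaller gauge, to be left alone: loose aluminium block 74 (x) x 34 (y) x 20 (z) mm with one groove, lying level in a smaller case of the same kind (96 x 55 x 47 mm), its top 48 mm above the table.
- slab: White flat slab fixed on the table, 160 (x) x 120 (y) x 10 mm thick. Origin at the centre of its underside; its top is 10 mm above the table.
There are look-alikes about, which are no part of the job. What is shaped like the part that bears gauge_center but blue or purple is not meant.

How it is judged (in metres and radians):
On the way:
1. the larger gauge is tipped nose down in its case: tilted more than 20 degrees, its centre still within 20 mm of its starting place (angle between gauge_center's own z axis and vertical above 0.35 rad and distance of gauge_center from where it was at the start of the episode below 0.02 m and horizontal distance between gauge_center and gauge_case below 0.02 m), for 0.2 s.
At the end, for the whole second after the job is handed in: The larger gauge lies flat and still on the slab, grooves up (within 6 degrees), its centre within 30 mm of the slab's centre; the smaller gauge lies level in its own case (moved less than 15 mm) (horizontal distance between gauge_center and slab below 0.03 m and angle between gauge_center's own z axis and vertical below 0.1 rad and z of gauge_center in the frame of slab between 0.016 and 0.024 m and linear speed of gauge below 0.02 m/s and distance of small_gauge_center from where it was at the start of the episode below 0.015 m and angle between small_gauge_center's own z axis and vertical below 0.15 rad); the robot touches nothing.
It fails at once if the smaller gauge is tipped or moved more than 20 mm (distance of small_gauge_center from where it was at the start of the episode above 0.02 m or angle between small_gauge_center's own z axis and vertical above 0.25 rad).
It also fails if it takes over 46 s, if anything falls off the work surface, if the arm or the gripper's body presses on something with over 40 N, if the wrist force passes 120 N, or if a joint passes its speed limit or range.

ROBOT

A 7-joint arm with a two-finger parallel gripper is mounted at the origin on the work surface. World frame = base frame: x ahead of the robot, y to its left, z up, the work surface at z = 0. Lengths are in mm, angles in rad, forces in N, time in s.
With the tool pointing down it reaches from about 425 to 950 mm from the base axis. Payload 16.7 kg.
Tool frame: the origin (TCP) lies between the finger pads; the fingertips stand 14 mm ahead of it and the grasp point (between the pads) lies 5 mm behind it; z points along the fingers, y is the line along which they close (so a half turn about z gives the same grasp; the last joint's range is limited). The gripper opens to 94 mm and grips with 3 to 60 N. Pads are 16 mm wide; open, the fingers measure 119 mm over their backs; the gripper's body (75 mm by 177 mm) begins 78 mm behind the grasp point.
Start: joints at [1.038, 0.426, 0.074, 1.606, -0.034, 1.111, -0.067], TCP at [252.718, -625.867, 219.467] pointing down, gripper open.
Joint ranges: [-2.85, 2.85], [-0.5, 2.14], [-1.23, 1.37], [0.21, 2.46], [-1.02, 4.16], [0.16, 2.05], [-2.73, 2.73]. Speed limits (rad/s): [1.89, 1.89, 2.39, 2.39, 3.01, 3.01, 3.01].

INTERFACE

Orientations are given as a unit quaternion [x, y, z, w].
In Python, from plant import robot gives the robot as it stands. Calls block until the motion is done:
- robot.reach(position, orientation): joint-space move of the TCP to a pose.
- robot.move_linear(position, vel=150, rot=None, contact_N=None): straight line of the TCP; rot=None keeps the orientation; vel is the mean speed in mm/s. With contact_N (N) it stops when the force on the tool has changed by that much, and returns True; else False.
- robot.move_joints(angles): joint-space move.
- robot.command_gripper(opening, strength=None): opening from 0.0 (shut) to 1.0 (fully open); strength is the grip in N (None keeps the last); returns when the fingers have stopped.
- robot.wait(seconds).
- robot.ik(position, orientation): joint angles nearest the present ones, or None.
- robot.snapshot(name): name is "scene" or "top"; returns a dict with "frame" (420x560x3 uint8, blue, green, red), "intrinsics" (3x3 intrinsics, pixels), "T" (4x4, takes a point from camera to world coordinates). Camera axes: x right, y up, looking along -z (the intrinsics and any distortion apply to the point x, -y, -z); pixel columns grow to the right and rows downward; lengths in mm; the calibration is good to about 2 mm. A picture is of the moment at which its call begins. There is no depth.
A pose or a line that the arm cannot do raises robot.PlanningError and nothing moves.
- robot.job_done(): hands the job in; it is judged then, once.
Readings, each from a call of its own:
- robot.read_time(): time.
- robot.read_q(): joint angles.
- robot.read_dq(): joint speeds.
- robot.read_joint_torque(): joint torques, N m.
- robot.read_tool_pos(): TCP position.
- robot.read_eef_rot(): TCP orientation.
- robot.read_ft_force(): force on the tool from outside, world axes, zero at the start.
- robot.read_torque(): the same for the moment, N m.
- robot.read_gripper_width(): opening from 0.0 (shut) to 1.0 (fully open).
- robot.read_grasp_force(): force on a finger pad.
Only numpy, scipy, OpenCV 4.12 (cv2) and the standard library are available. Lean on these libraries where they do the work, as an engineer would, in place of code of your own. Each camera call takes 0.05 s, during which the arm holds its last target. There are 200 camera calls.

## Working session

There is one attempt and no reset: what is moved stays moved. The work goes in short steps, each a Python script; the robot and the scene stay as the last script left them, time stands still between calls to the robot, and variables do not carry over. Pictures are saved under pics/ and viewed, at most 10 in all, crops included, and the job is handed in when it is done.

```bash
mkdir -p pics
python3 - <<'E'
from plant import robot
import cv2,pickle
for n in("scene","top"):
    s=robot.snapshot(n);pickle.dump(s,open(f"{n}0.pkl","wb"))
    cv2.imwrite(f"pics/{n}0.png",cv2.resize(s["frame"],None,fx=1.4,fy=1.4,interpolation=cv2.INTER_CUBIC))
    print(n,s["intrinsics"],s["T"],[k for k in s])
E
```

```text
scene [[451.86776753   0.         279.69014354]
 [  0.         451.86776753 204.95823842]
 [  0.           0.           1.        ]] [[ 6.67451222e-01 -4.73390737e-01  5.74813080e-01  1.08668464e+03]
 [ 7.44522857e-01  4.09777235e-01 -5.27037317e-01 -5.68483040e+02]
 [ 1.39492689e-02  7.79733178e-01  6.25956540e-01  6.33361052e+02]
 [ 0.00000000e+00  0.00000000e+00  0.00000000e+00  1.00000000e+00]] ['frame', 'intrinsics', 'T']
top [[496.12550965   0.         283.75532128]
 [  0.         496.12550965 216.78961309]
 [  0.           0.           1.        ]] [[ 1.69291395e-02  9.94810419e-01 -1.00327637e-01  4.66504649e+02]
 [-9.99609970e-01  1.46105615e-02 -2.38000011e-02 -9.23985089e+01]
 [-2.22106460e-02  1.00691420e-01  9.94669757e-01  1.20154870e+03]
 [ 0.00000000e+00  0.00000000e+00  0.00000000e+00  1.00000000e+00]] ['frame', 'intrinsics', 'T']
```

View pics/top0.png

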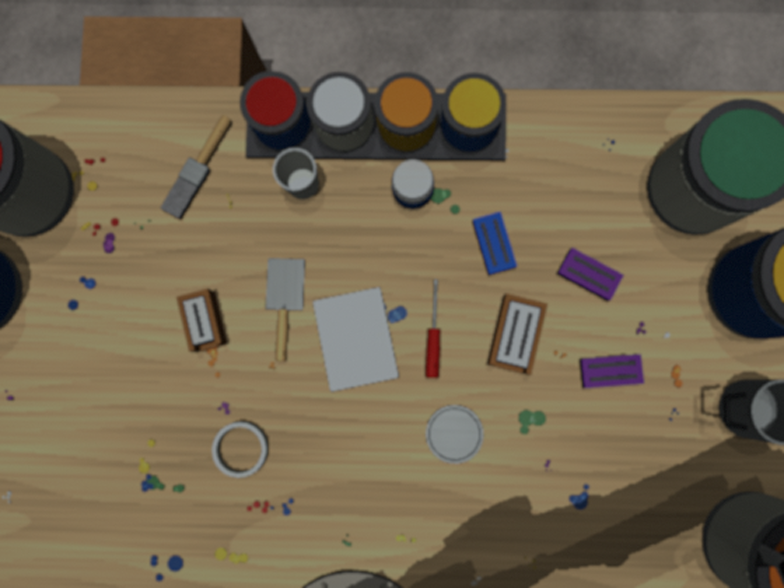

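View pics/scene0.png

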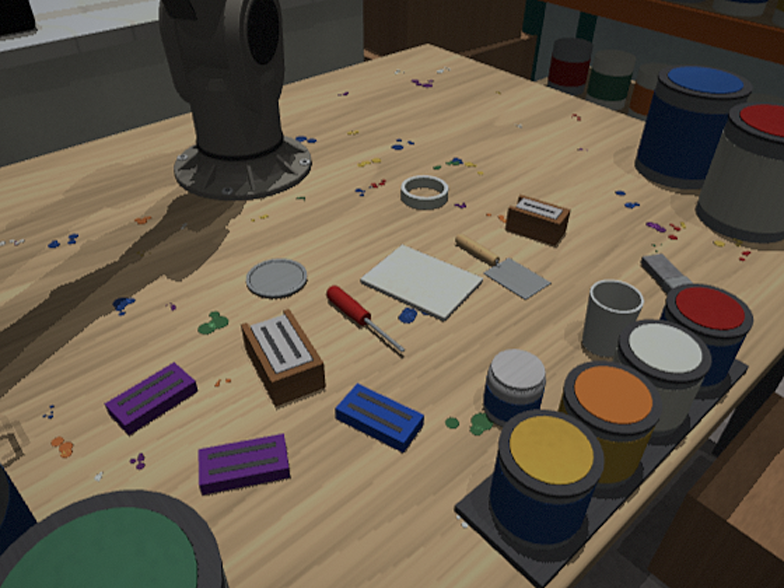

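The top view shows the large case at about (518,334), the slab at (356,339) and the small case at (200,321), in pixels of the 1.4x picture. I'll enlarge the case and slab next.

Run:
```python
import cv2,pickle,numpy as np
f=pickle.load(open("top0.pkl","rb"))["frame"]
a=cv2.resize(f[200:275,340:400],None,fx=7.5,fy=7.5,interpolation=cv2.INTER_CUBIC)  # x0=340,y0=200
b=cv2.resize(f[200:285,215:290],None,fx=4.5,fy=4.5,interpolation=cv2.INTER_CUBIC)
c=np.zeros((563,800,3),np.uint8);c[:a.shape[0],:450]=a;c[:b.shape[0],455:455+b.shape[1]]=b
c=cv2.convertScaleAbs(c,alpha=1.3)
cv2.imwrite("pics/crop.png",c)
```

```text
(no output)
```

View pics/crop.png

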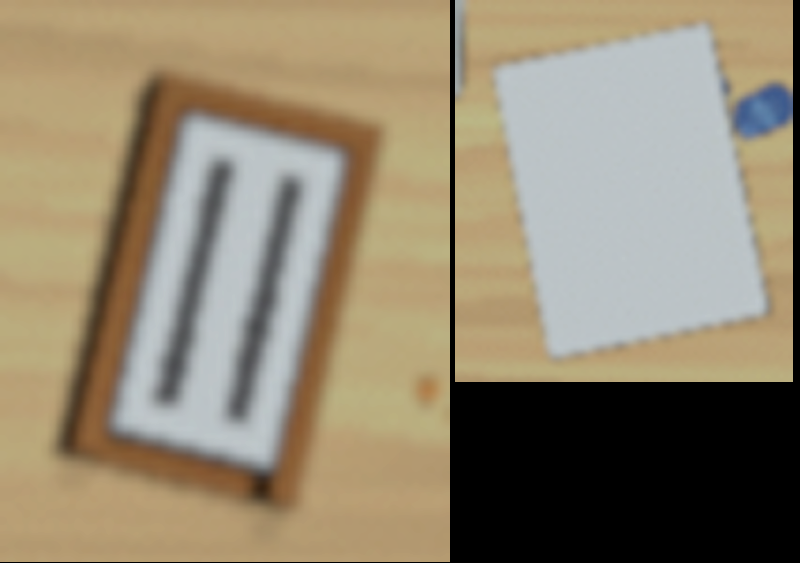

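In the crop, the gauge top corners are (183,110), (347,150), (273,472) and (110,432). The slab corners are (495,70), (710,24), (770,313) and (552,357). The open end faces the robot, at the bottom of the picture.

```bash
cat > h.py <<'E'
import numpy as np,cv2,pickle
def ray(s,uv,z):
    K,T=s["intrinsics"],s["T"]; uv=np.atleast_2d(uv).astype(float)
    d=np.c_[(uv[:,0]-K[0,2])/K[0,0],-(uv[:,1]-K[1,2])/K[1,1],-np.ones(len(uv))]@T[:3,:3].T
    return T[:3,3]+d*((z-T[2,3])/d[:,2])[:,None]
def proj(s,P):
    K,T=s["intrinsics"],s["T"]; p=(np.atleast_2d(P)-T[:3,3])@T[:3,:3]
    return np.c_[K[0,2]+K[0,0]*p[:,0]/-p[:,2],K[1,2]+K[1,1]*p[:,1]/p[:,2]]
E
python3 - <<'E'
from h import *
t=pickle.load(open("top0.pkl","rb"));sc=pickle.load(open("scene0.pkl","rb"))
g=(np.array([(183,110),(347,150),(273,472),(110,432)])+.5)/7.5-.5+[340,200]
b=(np.array([(495,70),(710,24),(770,313),(552,357)])+.5-[455,0])/4.5-.5+[215,200]
im=sc["frame"].copy(); im=cv2.resize(im,None,fx=3,fy=3,interpolation=cv2.INTER_CUBIC)
for n,p,z in(("gauge",g,48),("slab",b,10)):
    P=ray(t,p,z);e=P-np.roll(P,-1,0)
    d=(P[0]+P[1]-P[2]-P[3])[:2];w=(P[0]+P[3]-P[1]-P[2])[:2]
    print(n,P.mean(0),"sides",np.linalg.norm(e,axis=1),"yaw long",np.degrees(np.arctan2(d[1],d[0])),"yaw via width",np.degrees(np.arctan2(w[1],w[0]))-90)
    q=(proj(sc,P)*3+1).round().astype(int)
    cv2.polylines(im,[q],True,(0,0,255),1)
cv2.imwrite("pics/chk.png",im[500:900,450:1100])
from plant import robot
print(robot.read_eef_rot(),robot.read_time(),robot.read_ft_force())
E
```

```text
gauge [ 535.734802   -265.64448576   48.        ] sides [ 52.02646631 102.44753644  51.30051685 102.586402  ] yaw long -12.78483666187321 yaw via width -12.96125728226599
slab [525.07895209   7.05117956  10.        ] sides [118.33574526 158.0021974  118.09140146 156.64721528] yaw long 12.800226891149746 yaw via width 12.651342674167722
[ 9.81645799e-01  1.90712393e-01 -1.23378290e-04 -5.41966622e-04] 0.1 [ 0.49919479  0.50317764 -0.10369287]
```

View pics/chk.png

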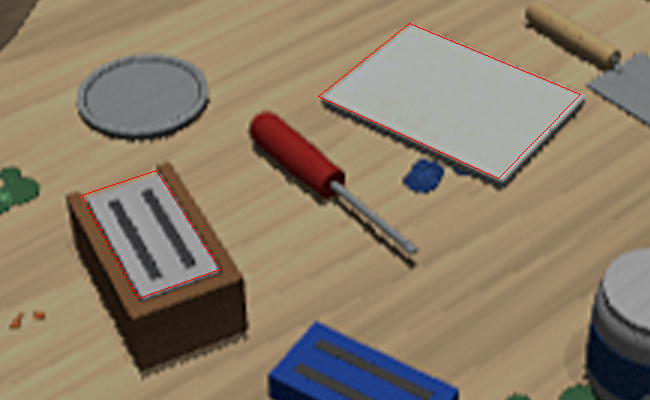

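The reprojection into the scene view matches closely: the red outlines lie on the gauge and slab edges, and the side lengths are within about 3%. Next, the press.

```bash
cat >> h.py <<'E'
from scipy.spatial.transform import Rotation as R
YC=-12.87; G=np.array([535.7,-265.6,0]); YS=12.75; S=np.array([525.1,7.05,10])
def at(o,yaw,x,y,z): return (o+R.from_euler('z',yaw,degrees=True).apply([x,y,z]))
def q(yaw,tilt=0): # tilt>0: fingers point forward (+x)
    return (R.from_euler('z',yaw,degrees=True)*R.from_euler('y',-tilt,degrees=True)*R.from_euler('x',180,degrees=True)).as_quat()
E
python3 - <<'E'
from h import *
from plant import robot
print(q(YC),R.from_quat(q(0,14)).apply([0,0,1]))
robot.command_gripper(0.0,20)
robot.reach(at(G,YC,-39,0,150),q(YC))
robot.move_linear(at(G,YC,-39,0,72),100)
print(robot.read_ft_force())
c=robot.move_linear(at(G,YC,-39,0,54),15,contact_N=1.5)
p=robot.read_tool_pos();print(c,p,robot.read_ft_force())
if c:
    robot.move_linear(p-[0,0,15],10,contact_N=25)
    print(robot.read_tool_pos(),robot.read_ft_force(),robot.read_time())
    robot.wait(.2); p=robot.read_tool_pos()
    robot.move_linear(p+[0,0,20],20)
robot.move_linear(at(G,YC,-39,0,200),150)
robot.move_linear(at(G,YC,-150,0,200),150)
t=robot.snapshot("scene");pickle.dump(t,open("scene1.pkl","wb"))
t2=robot.snapshot("top");pickle.dump(t2,open("top1.pkl","wb"))
a=cv2.resize(t["frame"][160:310,150:250],None,fx=4,fy=4,interpolation=cv2.INTER_CUBIC)
b=cv2.resize(t2["frame"][200:275,340:393],None,fx=7.5,fy=7.5,interpolation=cv2.INTER_CUBIC)
im=np.zeros((600,800,3),np.uint8);im[:,:400]=a;im[:b.shape[0],402:402+397]=b[:,:397]
cv2.imwrite("pics/tip.png",im);print(robot.read_time())
E
```

```text
[ 9.93699641e-01 -1.12075970e-01 -6.86267387e-18  6.08465542e-17] [ 2.41921896e-01 -1.22464680e-16 -9.70295726e-01]
[ 0.77452705 -1.06496829  0.15097455]
False [ 497.73922771 -256.94072987   54.07875846] [-0.13636642 -0.26473759  0.10408229]
7.5583
```

View pics/tip.png

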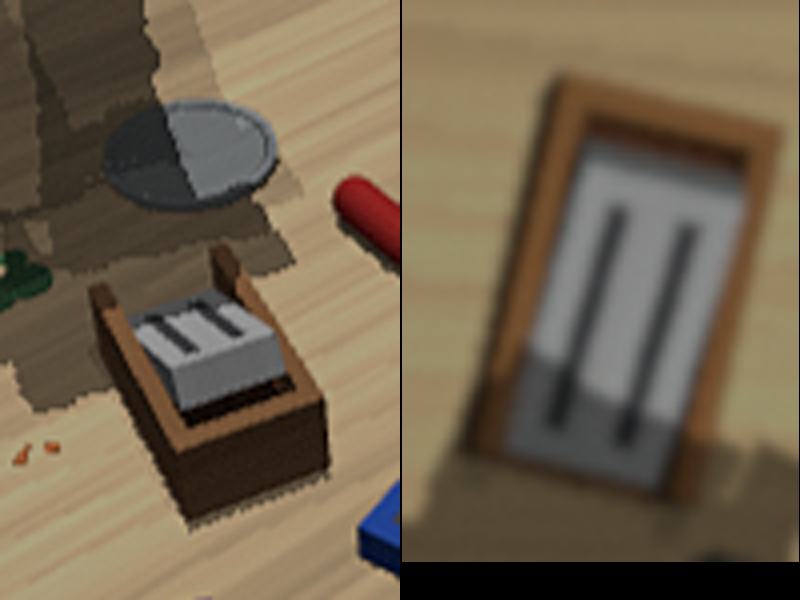

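The gauge has tipped: the +x end stands up and the nose is down at the open end. In the right-hand crop, the top edge of the raised end runs about (583,160)–(745,188). The nose edge runs about (505,455)–(668,492). I'll check these against the expected 28° pose.

Run:
```python
from h import *
t=pickle.load(open("top1.pkl","rb"))
px=lambda a:(np.array(a)+.5-[402,0])/7.5-.5+[340,200]
Rc=R.from_euler('z',YC,degrees=True).inv()
for z,p in((70,[(583,160),(745,188)]),(60,[(588,138),(750,170)]),(23,[(505,455),(668,492)])):
    print(z,Rc.apply(ray(t,px(p),z)-[*G[:2],0]).round(1))
th=np.radians(28)
for slide in(0,5):
    c=np.array([-4.9,37.8])-slide*np.array([np.cos(th),np.sin(th)])
    for X,Z in((50,10),(50,-10),(-50,10),(36,0)):
        print(slide,X,Z,(c+X*np.array([np.cos(th),np.sin(th)])+Z*np.array([-np.sin(th),np.cos(th)])).round(1))
from plant import robot
print(robot.read_tool_pos())
for a in (at(G,YC,26,0,150),q(YC,14)),(at(S,YS,32,0,100),q(YS,-14)): print(robot.ik(*a))
```

```text
70 [[ 33.3  25.7  70. ]
 [ 36.6 -23.9  70. ]]
60 [[ 41.5  24.6  60. ]
 [ 43.7 -25.8  60. ]]
23 [[-57.6  23.3  23. ]
 [-56.7 -28.9  23. ]]
0 50 10 [34.6 70.1]
0 50 -10 [43.9 52.4]
0 -50 10 [-53.7  23.2]
0 36 0 [26.9 54.7]
5 50 10 [30.1 67.8]
5 50 -10 [39.5 50.1]
5 -50 10 [-58.2  20.8]
5 36 0 [22.5 52.4]
[ 390.2669854  -232.26624426  199.90190577]
[ 0.38729396  0.30004948 -0.02452092  1.98293637 -0.04588396  0.617168
 -1.39647132]
[ 0.061291    0.50814946 -0.28253359  1.77323538  0.15564895  1.12861411
 -1.63658595]
```

Run:
```python
from h import *
from plant import robot
robot.command_gripper(1.0)
robot.reach(at(G,YC,23.1,0,170),q(YC,14))
robot.move_linear(at(G,YC,23.1,0,90),120)
print(robot.move_linear(at(G,YC,23.1,0,64.8),30,contact_N=8),robot.read_tool_pos())
robot.command_gripper(0.0,45)
print(robot.read_gripper_width()*94,robot.read_grasp_force(),robot.read_ft_force())
robot.move_linear(at(G,YC,23.1,0,84),20,contact_N=25)
print(robot.read_ft_force())
robot.move_linear(at(G,YC,23.1,0,190),100)
robot.reach(at(S,YS,38.9,0,130),q(YS,-14))
robot.move_linear(at(S,YS,38.9,0,35),80)
print(robot.read_gripper_width()*94,robot.read_ft_force(),robot.read_time())
t=robot.snapshot("scene");t2=robot.snapshot("top")
pickle.dump((t,t2),open("s2.pkl","wb"))
a=cv2.resize(t["frame"][100:250,230:330],None,fx=4,fy=4,interpolation=cv2.INTER_CUBIC)
b=cv2.resize(t2["frame"][195:285,210:290],None,fx=5,fy=5,interpolation=cv2.INTER_CUBIC)
im=np.zeros((600,800,3),np.uint8);im[:,:400]=a;im[:450,400:]=b
cv2.imwrite("pics/hold.png",im)
```

```text
False [ 558.33133926 -270.78583205   64.9429682 ]
49.45172856907751 44.9922376871109 [-0.08990418  0.17466401  0.75465653]
[ 1.23460534  0.04197051 -2.46794131]
49.547302828249144 [-0.7505344   0.57464449 -2.38820821] 17.075
```

View pics/hold.png

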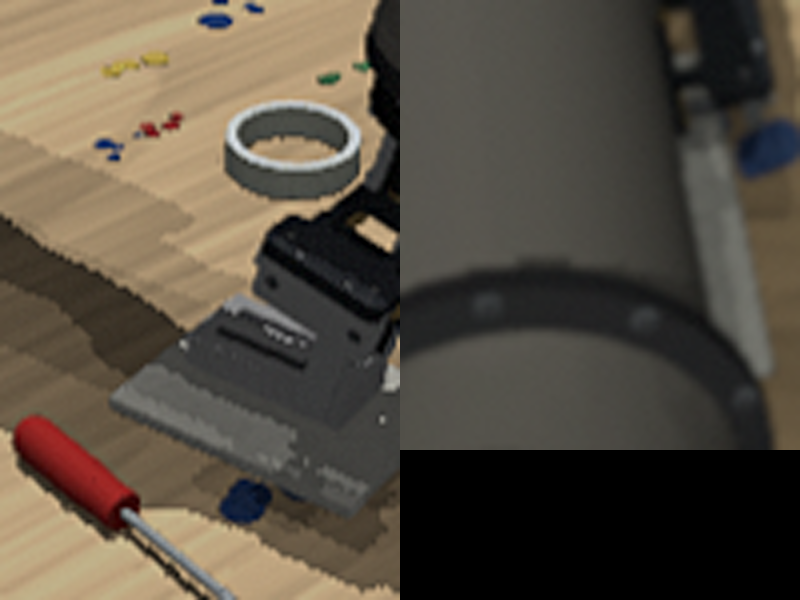

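The gauge is held about level above the slab (grip width 49.5 mm, load 2.4 N). Now I'll lower it until it makes contact.

Run:
```python
from h import *
from plant import robot
c=robot.move_linear(at(S,YS,38.9,0,20),12,contact_N=3)
print(c,robot.read_tool_pos(),robot.read_ft_force())
if robot.read_tool_pos()[2]>31.7:
    print(robot.move_linear(at(S,YS,38.9,0,20.9),8,contact_N=15),robot.read_tool_pos(),robot.read_ft_force())
robot.command_gripper(1.0)
p=robot.read_tool_pos();back=-R.from_quat(q(YS,-14)).apply([0,0,1])
robot.move_linear(p+back*60,60)
robot.move_linear(at(S,YS,60,0,200),150)
robot.reach(np.array([480,-230,220]),q(0))
t=robot.snapshot("scene");t2=robot.snapshot("top")
pickle.dump((t,t2),open("s3.pkl","wb"))
a=cv2.resize(t["frame"][130:280,230:400],None,fx=2.35,fy=2.35,interpolation=cv2.INTER_CUBIC)
b=cv2.resize(t2["frame"][195:285,210:290],None,fx=5,fy=5,interpolation=cv2.INTER_CUBIC)
im=np.zeros((600,800,3),np.uint8);im[:a.shape[0],:a.shape[1]]=a;im[:450,400:]=b
cv2.imwrite("pics/put.png",im);print(robot.read_time())
```

```text
True [562.91965154  15.59188658  32.41967878] [-1.18532020e+00 -2.06271862e-03  6.33059125e+00]
True [562.93339121  15.57325     32.39287694] [-1.36391752 -0.15137275  9.18890483]
22.4333
```

View pics/put.png

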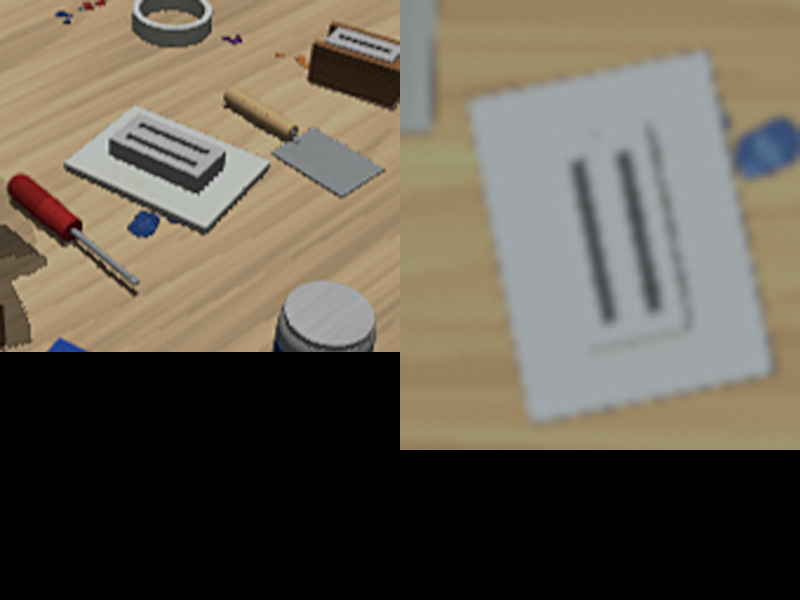

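The gauge lies flat with its grooves up. The grooves are centred at (617,237) and the slab at (621,237), so it is centred within about 2 mm. The smaller gauge is undisturbed and the arm is clear.

```bash
python3 -c "
from plant import robot
print(robot.job_done())"
```

```text
the job is handed in; nothing more can be done
None
```

The larger gauge was tipped in its case, lifted out and laid flat, grooves up, within a few mm of the slab's centre; the smaller gauge was left alone, and the job was handed in at about 22 s (no verdict was returned).

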